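# Run down the loose wing nut of a flower press

## Task

One of the four wing nuts on the wooden flower press stands up loose on its stud. Push its wings round clockwise (seen from above) with the shut fingertips, stroke after stroke, until it is down snug on the board; do not pinch it or force it hard. Leave the three tight nuts as they are, leave everything else standing where it is, and finish with the hand clear.

Things in the scene. Friction and masses are not known exactly. Their poses are not given: they have to be found in the camera images.
- press: wooden flower press fixed to the table. Origin on the table under its centre, z up. Two plywood boards 176 (x) x 192 (y) mm, upper face 40 mm above the table. Four upright 8 mm studs, tops 76 mm above the table, at x = +-54, y = +-66 mm, each with one wing nut, all alike; the loose one, at any corner, stands 7 to 12 mm above the board on bare stud, the others sit on the board.
- press_beam (a point): centre of the top face of the press's solid wooden beam, 75 mm above the table, axes as the press. The beam, 40 mm wide (x) and 35 mm high, runs along y over the whole top board. Its sides are 34 mm from the studs' axes: too narrow for a shut finger pair to pass between a nut's hub and the beam, so a nut is open on its outer side and its two ends along y.
- nut_loose_hub (a point): the loose steel wing nut, on its turning axis at its underside, z up, x along the wings; turns and rises with it. Hub 16 mm diameter, 15 mm high. Two flat wings 5 mm thick reach 28 mm from the axis along +x and -x, 5 to 24 mm above the underside, outer ends rounded. The point is 40 mm above the table when snug.
- nut_loose (a joint): how far the loose nut is unscrewed, rad: 0 = snug on the board, where it meets a springy stop (yields from 0.08 N m, about 1.2 N m per rad, springs back; still reads 0), grows counterclockwise seen from above; 6 to 9.4 at the start. Coarse thread: 8 mm of height per turn. Turns with about 1.5 N square on a wing 20 mm from the axis and stays where it is left.
- nut_tight_a_hub (a point): A snug nut, same shape: point on its axis at its underside, 40 mm above the table, z up, x along the wings, which reach 28 mm to either side.
- nut_tight_a (a joint): how far that nut is unscrewed, rad: 0 = snug, as at the start; stiff, gives way at about 18 N pushed on a wing 20 mm from the axis.
- nut_tight_b_hub (a point): A snug nut, same shape: point on its axis at its underside, 40 mm above the table, z up, x along the wings, which reach 28 mm to either side.
- nut_tight_b (a joint): how far that nut is unscrewed, rad: 0 = snug, as at the start; stiff, gives way at about 18 N pushed on a wing 20 mm from the axis.
- nut_tight_c_hub (a point): A snug nut, same shape: point on its axis at its underside, 40 mm above the table, z up, x along the wings, which reach 28 mm to either side.
- nut_tight_c (a joint): how far that nut is unscrewed, rad: 0 = snug, as at the start; stiff, gives way at about 18 N pushed on a wing 20 mm from the axis.
- eraser: white eraser 30 x 16 x 11 mm, lying on the press's top board midway between the two nuts on the press's -x side; origin under its centre
- pencil: flat unpainted pencil 10 x 150 x 8 mm (along its y), lying on top of the press's beam; origin under its centre
- tin: open red tin, 68 mm diameter, 78 mm high, on the table; origin under its centre
- matchbox: cardboard matchbox 55 x 36 x 15 mm on the table; origin under its centre
- paintjar: small amber jar with white cap, 48 mm diameter, 55 mm high, on the table; origin under its centre
- candle: white ceramic candle jar, 80 mm diameter, 88 mm high, on the table; origin under its centre
- flowerpot: small empty terracotta pot, 84 mm diameter, 75 mm high, on the table; origin under its centre

How it is judged:
At the end, for the whole second after the job is handed in: The loose nut is within 0.2 rad of snug and at rest, the other three are within 0.2 rad of snug, and every bystander is within 20 mm of where it stood (value of joint each of nut_loose, nut_tight_a, nut_tight_b, nut_tight_c below 0.2 rad and velocity of joint nut_loose between -0.05 and 0.05 rad/s and distance of each of eraser, pencil, tin, matchbox, paintjar, candle, flowerpot from where it was at the start of the episode below 0.02 m); the robot touches nothing.
It fails at once if a tight nut is loosened by more than 0.3 rad (value of joint any of nut_tight_a, nut_tight_b, nut_tight_c above 0.3 rad).
It fails at once if the loose nut is unscrewed nearly off its stud (beyond 11 rad) (value of joint nut_loose above 11 rad).
It fails at once if the loose nut is pinched or forced: the fingers press on it with more than 40 N (contact force between the fingers and nut_loose above 40 N).
It fails at once if a bystander is lifted, carried or pushed more than 30 mm from its place (distance of any of eraser, pencil, tin, matchbox, paintjar, candle, flowerpot from where it was at the start of the episode above 0.03 m).
It also fails if it takes over 66 s, if anything falls off the work surface, if the arm or the gripper's body presses on something with over 40 N, if the wrist force passes 120 N, or if a joint passes its speed limit or range.

## Robot

A 6-joint arm with a two-finger parallel gripper is mounted at the origin on the work surface. World frame = base frame: x ahead of the robot, y to its left, z up, the work surface at z = 0. Lengths are in m, angles in rad, forces in N, time in s.
With the tool pointing down it reaches from about 0.25 to 0.775 m from the base axis. Payload 8.9 kg.
Tool frame: the origin (TCP) lies at the very end of the fingers, on their centre line; the grasp point (between the pads) lies 19 mm behind it; z points along the fingers, y is the line along which they close (so a half turn about z gives the same grasp; the last joint's range is limited). The gripper opens to 85 mm and grips with 20 to 120 N. Pads are 22 mm wide; open, the fingers measure 114 mm over their backs; the gripper's body (76 mm by 85 mm) begins 54 mm behind the grasp point. The pads swing forward as they close: fully open they stand 13 mm farther back than shut.
Start: joints at [-1.404, 0.291, -0.153, 1.127, 0, 1.431], TCP at [0.158, -0.501, 0.197] pointing down, gripper open.
Joint ranges: [-2.52, 2.52], [-0.91, 1.74], [-1.3, 1.37], [-1.96, 2.02], [-1.52, 1.47], [-3.14, 3.14]. Speed limits (rad/s): [2.22, 2.22, 2.79, 3.14, 3.14, 3.14].

## Interface

Orientations are given as a unit quaternion [x, y, z, w].
In Python, from plant import get_state, cams, job, nets gives the robot as it stands.
- The arm moves only by the tool carry_out, never from a script. Its argument "rows" is a list of rows, each a list of 6 numbers: the shift along the tool's x, y, z in cm, then the turn, a rotation vector about the tool's x, y, z in rad. In form: [[dx, dy, dz, rx, ry, rz], ...]. A call has 1 to 12 rows; each row is the pose to reach, as a shift and turn from the pose commanded when the call began, along the tool's axes at that moment; what a row does not reach only later rows make up. A row lasts 1/8 s, in which the tool goes at most 62.5 mm and 10.7 degrees, less where a joint would pass 70% of its speed; a pose out of reach is approached as far as the arm can. A call with a gripper value outside its range is refused whole. "gripper" is the opening, from -1 (shut) to 1 (fully open), set as the call begins (left out, the last holds). The fingers move at their own pace and stop on an object; "force" is the grip in N (left out, the last holds). Time passes only in rows, so rows that repeat a pose let the fingers close. It gives the time, the measured TCP pose, the force, the opening and the grip force at its end, in the units of the state.
- get_state(): the state, without advancing time (a new reading comes with each control period).
- cams.read_camera(name): name is "side" or "top"; returns (picture, depth): 384x512x3 uint8, red, green, blue; 384x512 float32, m along the optical axis (not along the pixel's ray), 0 where there is no reading.
- cams.camera_model(name): a dict with "fov_y" (degrees; the focal length in pixels is half the picture's height over the tangent of half this angle, whatever the lens; pixels are square), "cx", "cy" (the principal point, pixels), "rvec" (rotation vector, rad) and "tvec" (3), from world to camera coordinates, as OpenCV has them. Camera axes: x right, y down, z forward; pixel columns grow to the right and rows downward; lengths in m; the calibration is good to about 2 mm. A picture is of the moment at which its call begins. camera_model takes no time and is no camera call.
- job.close_job(): hands the job in; it is judged then, once.
Trained networks look in the newest picture that a camera, given by its name, has taken for a name from the list of things; names that differ only in an ending like _2 or _b are one class to them, and where a whole thing is asked for, a point or a joint stands for the part that bears it (a point fixed in the world has none). Each returns a list of dicts, best first, with "p" (0 to 1); they miss things now and then, are a little off and sometimes report something else, mostly with a low value. They report only what shows in the picture. A call takes as long as a camera call.
- nets.recognise(camera, query): "rect" ([left, top, width, height] in pixels, round what is visible of it).
- nets.outline_of(camera, query): "mask" (384x512 bool, what is visible of it) and "rect" ([left, top, width, height] in pixels, round what is visible of it).
The state is a dict: "time_s": time; "joint_positions": joint angles; "joint_velocities": joint speeds; "effort": joint torques, N m; "tool_pos": TCP position; "eef_rot": TCP orientation; "wrist_force": force on the tool from outside, world axes, zero at the start; "moment": the same for the moment, N m; "width": finger opening in m; "gripper_force": force on a finger pad.
Only numpy, scipy, OpenCV 4.12 (cv2) and the standard library are available. Lean on these libraries where they do the work, as an engineer would, in place of code of your own. Each camera call takes 0.05 s, during which the arm holds its last target. There are 200 camera calls.

## Working session

There is one attempt and no reset: what is moved stays moved. The work goes in short steps, Python scripts to look and compute and a tool call to move; the robot and the scene stay as the last step left them, time stands still between calls to the robot, and variables do not carry over. Pictures are saved under pics/ and viewed, at most 10 in all, crops included, and the job is handed in when it is done.

Besides the shell and the picture viewer there is one more tool, called after "Call:" by a JSON object that holds its "op" and its "data", one argument or row to a line. carry_out: Moves the arm, as the interface text tells. Its arguments: {"type":"object","properties":{"rows":{"type":"array"},"gripper":{"type":"number"},"force":{"type":"number"}},"required":["rows"]}

```bash
mkdir -p pics; ls
cat > h.py <<'E'
import numpy as np,cv2
from plant import get_state,cams,job,nets
def cam(n):
    m=cams.camera_model(n);f=192/np.tan(np.radians(m["fov_y"])/2)
    R=cv2.Rodrigues(np.array(m["rvec"],float))[0];return f,m["cx"],m["cy"],R,np.array(m["tvec"],float)
def world(n,u,v,d):
    f,cx,cy,R,t=cam(n);u,v,d=map(np.asarray,(u,v,d))
    return (np.stack([(u-cx)/f*d,(v-cy)/f*d,d],-1)-t)@R
def proj(n,p):
    f,cx,cy,R,t=cam(n);c=np.asarray(p)@R.T+t;return c[...,:2]/c[...,2:]*f+[cx,cy]
def cloud(n):
    im,d=cams.read_camera(n);v,u=np.mgrid[:384,:512];return im,d,world(n,u,v,d)
E
python3 - <<'E'
from h import *
for n in("top","side"):
    im,d,P=cloud(n);cv2.imwrite(f"pics/{n}.png",cv2.resize(im[...,::-1],(768,576)))
    print(n,cams.camera_model(n))
    for q in("press","nut_loose","nut_tight_a"):
        print(q,[(x["rect"],round(x["p"],2)) for x in nets.recognise(n,q)[:5]])
print(get_state())
E
```

```text
pics
top {'fov_y': 52.50659292334764, 'cx': 258.3005541276312, 'cy': 195.7353964221386, 'rvec': array([ 2.15363523, -2.1803725 ,  0.14067243]), 'tvec': array([0.10079123, 0.58925929, 1.11839221])}
press [([233.2, 162.5, 75.7, 72.4], 0.73)]
nut_loose []
nut_tight_a []
side {'fov_y': 50.59160322844791, 'cx': 252.35409763939685, 'cy': 187.51758827847812, 'rvec': array([ 1.03395718, -2.45970572,  1.02237793]), 'tvec': array([0.48224431, 0.29395056, 0.70613916])}
press [([210.6, 153.8, 106.9, 87.4], 0.86)]
nut_loose [([228.3, 181.0, 6.5, 17.6], 0.38)]
nut_tight_a [([287.4, 172.0, 28.4, 10.0], 0.64), ([257.6, 205.9, 27.8, 9.3], 0.51)]
{'time_s': 0.4, 'joint_positions': array([-1.40430345e+00,  2.90779005e-01, -1.53462886e-01,  1.12670542e+00,
        7.79520752e-06,  1.43151948e+00]), 'joint_velocities': array([-0.00127411, -0.00046312,  0.00194826, -0.00039755, -0.00045213,
       -0.00078516]), 'effort': array([-9.00270261e-04, -5.36538577e+01,  3.31304634e+01,  5.40381516e-03,
       -2.08876645e-04,  3.51698164e-07]), 'tool_pos': array([ 0.1580492 , -0.50059459,  0.19714053]), 'eef_rot': array([ 9.88335852e-01,  1.52289977e-01,  2.86997543e-06, -7.55382677e-05]), 'wrist_force': array([0.44513266, 0.14330906, 0.05860798]), 'moment': array([-0.00809195,  0.08089321,  0.00240949]), 'gripper_force': 0.0, 'width': 0.0857057975725284}
```

Run:
```python
from h import *
a=cv2.imread("pics/top.png");b=cv2.imread("pics/side.png")
for n,(x,y,w,h) in(("top",(210,140,120,110)),("side",(200,140,130,110))):
    im,d,P=cloud(n)
    c=cv2.resize(im[y:y+h,x:x+w,::-1],None,fx=4.5,fy=4.5,interpolation=cv2.INTER_CUBIC)
    cv2.imwrite(f"pics/{n}c.png",c)
    np.save(n+"P.npy",P)
s=np.hstack([cv2.resize(a,(400,300)),cv2.resize(b,(400,300))]);cv2.imwrite("pics/both.png",s)
```

```text
(no output)
```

View pics/top.png

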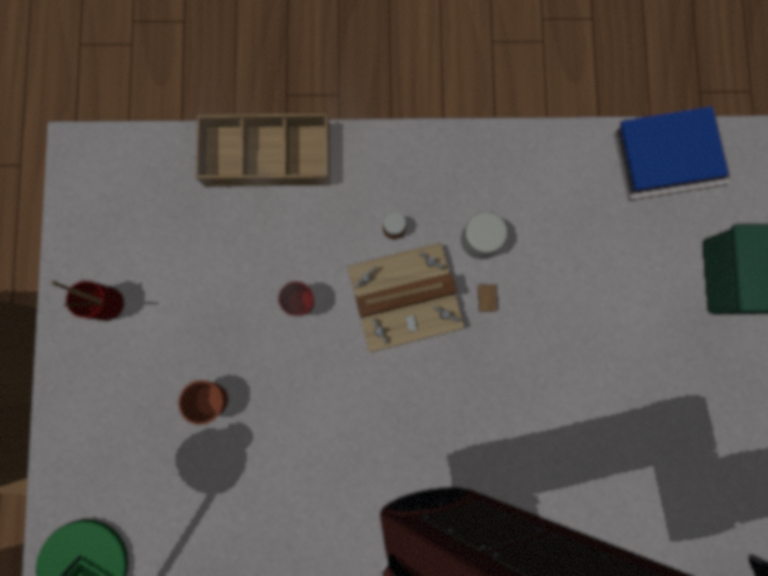

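View pics/topc.png

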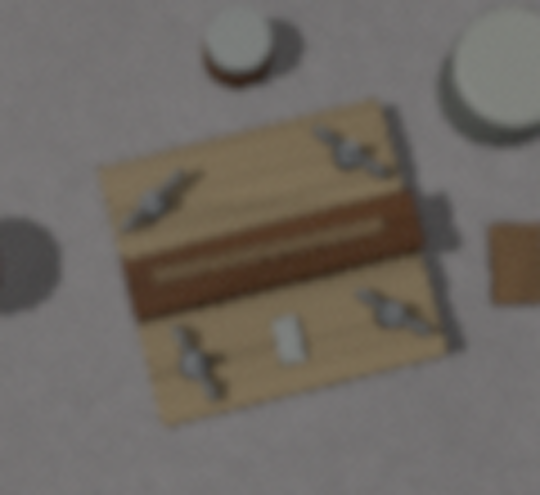

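View pics/sidec.png

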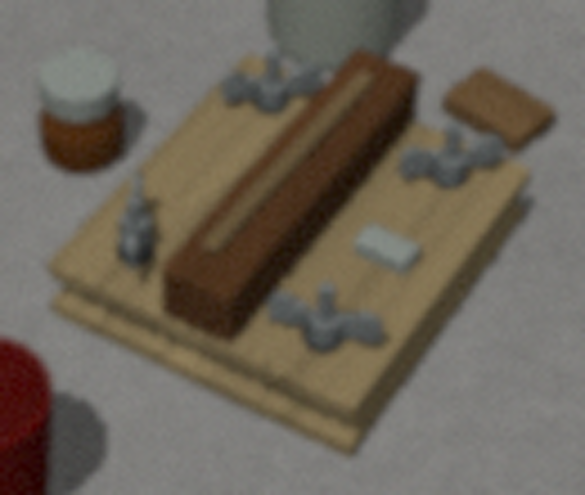

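The four nuts stand at crop positions (155,200), (347,150), (197,362) and (395,313) in the top view. Which one is loose isn't clear by eye, so I'll use the depth.

```bash
cat > fit.py <<'E'
from h import *
def press(P):
    m=(abs(P[...,2]-.04)<.004)
    m=m&(np.indices(m.shape)[1]>225)&(np.indices(m.shape)[1]<315)&(np.indices(m.shape)[0]>155)&(np.indices(m.shape)[0]<240)
    return m
E
python3 - <<'E'
from fit import *
P=np.load("topP.npy");S=np.load("sideP.npy")
m=press(P);q=P[m][:,:2]
r=cv2.minAreaRect((q*1000).astype(np.float32));print("board",r,m.sum(), P[m][:,2].mean())
f=cam("top")
print("pixel mm",P[200,270]-P[200,269],P[200,270],P[201,270])
c=np.array(r[0])/1000
b=cv2.boxPoints(r)/1000;print(b)
# long side dir = y
e1=b[1]-b[0];e2=b[2]-b[1]
Y=e1 if np.linalg.norm(e1)>np.linalg.norm(e2) else e2
Y=Y/np.linalg.norm(Y);X=np.array([Y[1],-Y[0]]);print("X",X,"Y",Y)
for sx in(1,-1):
  for sy in(1,-1):
    h=c+sx*.054*X+sy*.066*Y
    for n,A in(("top",P),("side",S)):
        A=A.reshape(-1,3);k=(np.linalg.norm(A[:,:2]-h,axis=1)<.031)&(A[:,2]>.046)&(A[:,2]<.09)
        a=A[k];d=a[:,:2]-h
        kk=np.linalg.norm(d,axis=1)>.008
        w,v=np.linalg.eigh(np.cov(d.T)); 
        print(n,sx,sy,h,k.sum(),"z",np.percentile(a[:,2],[10,50,80,95]).round(4),"wing z",np.percentile(a[kk,2],[50,80,90]).round(4),"mean off",d.mean(0).round(4),"ang",np.degrees(np.arctan2(v[1,1],v[0,1])).round(1),w.round(6))
E
```

```text
board ((591.7431030273438, 33.359107971191406), (176.4109344482422, 244.8863983154297), 13.751830101013184) 2316 0.040928954238077575
pixel mm [ 4.25039411e-05 -2.88131956e-03 -7.17427768e-04] [0.57299365 0.06087365 0.07509638] [0.57010069 0.06093257 0.07536025]
[[ 0.4769593   0.13132448]
 [ 0.53517294 -0.10654213]
 [ 0.70652694 -0.06460626]
 [ 0.6483133   0.17326035]]
X [-0.97133446 -0.23771694] Y [ 0.23771694 -0.97133446]
top 1 1 [ 0.55498036 -0.04358568] 37 z [0.048  0.0619 0.0658 0.0771] wing z [0.0619 0.0658 0.0759] mean off [-0.0107  0.0185] ang 51.4 [2.2e-05 9.9e-05]
side 1 1 [ 0.55498036 -0.04358568] 67 z [0.0494 0.0571 0.0638 0.0754] wing z [0.0571 0.0638 0.0686] mean off [-0.0175  0.0172] ang 55.7 [3.0e-06 7.7e-05]
top 1 -1 [0.52360172 0.08463047] 40 z [0.0481 0.0573 0.0668 0.0791] wing z [0.0573 0.0671 0.0763] mean off [-0.0072  0.0097] ang 104.9 [9.80e-05 4.86e-04]
side 1 -1 [0.52360172 0.08463047] 68 z [0.0474 0.0529 0.0613 0.0762] wing z [0.0529 0.0613 0.0706] mean off [-0.0028 -0.0031] ang 108.8 [7.80e-05 7.35e-04]
top -1 1 [ 0.65988448 -0.01791225] 42 z [0.0467 0.0604 0.0655 0.0774] wing z [0.0604 0.0655 0.0754] mean off [-0.0118  0.0195] ang 50.2 [1.5e-05 9.9e-05]
side -1 1 [ 0.65988448 -0.01791225] 65 z [0.0488 0.0569 0.0633 0.0751] wing z [0.0569 0.0633 0.0656] mean off [-0.0187  0.017 ] ang 52.5 [3.0e-06 7.6e-05]
top -1 -1 [0.62850585 0.1103039 ] 41 z [0.0581 0.0668 0.074  0.077 ] wing z [0.0668 0.074  0.0752] mean off [-0.0024  0.0182] ang 131.3 [2.80e-05 1.02e-04]
side -1 -1 [0.62850585 0.1103039 ] 35 z [0.0581 0.0698 0.0733 0.0768] wing z [0.0698 0.0733 0.0756] mean off [-0.0069  0.0212] ang 145.8 [6.0e-06 9.9e-05]
```

```bash
cat >> fit.py <<'E'
from scipy.optimize import minimize
from scipy.ndimage import label
def fitpress(A):
    k=(A[...,2]>.034)&(A[...,2]<.082);l,n=label(k)
    iy,ix=np.nonzero(k)
    big=[i for i in range(1,n+1) if (l==i).sum()>800 and np.linalg.norm(np.median(A[l==i][:,:2],0)-[.59,.05])<.06]
    q=A[l==big[0]]
    r=cv2.minAreaRect((q[:,:2]*1000).astype(np.float32))
    return q,r
def frame(x,y,th):
    X=np.array([np.cos(th),np.sin(th)]);return np.array([x,y]),X,np.array([-X[1],X[0]])
E
python3 - <<'E'
from fit import *
for n in("top","side"):
    P=np.load(n+"P.npy");q,r=fitpress(P);print(n,len(q),r)
    # soft fit: board 176x192
    def cost(p):
        o,X,Y=frame(p[0],p[1],p[2]);d=q[:,:2]-o
        ex=np.maximum(abs(d@X)-.088,0);ey=np.maximum(abs(d@Y)-.096,0);return np.minimum(ex+ey,.01).sum()
    def beam(p):
        o,X,Y=frame(*p)
        b=q[(q[:,2]>.070)&(abs((q[:,:2]-o)@X)<.024)];return ((b[:,:2]-o)@X)
    s=minimize(cost,[.59,.055,.22],method="Nelder-Mead",options=dict(xatol=1e-5,fatol=1e-6,initial_simplex=[[.59,.055,.22],[.6,.055,.22],[.59,.065,.22],[.59,.055,.27]]))
    o,X,Y=frame(*s.x);print(s.x,s.fun,"beam x off",beam(s.x).mean(),beam(s.x).min(),beam(s.x).max())
    h=o+.054*X+.066*Y;print("hub",h)
    A=P.reshape(-1,3);a=A[(np.linalg.norm(A[:,:2]-h,axis=1)<.034)&(A[:,2]>.050)&(A[:,2]<.085)]
    d=(a[:,:2]-h)*1000;loc=np.c_[d@X,d@Y,a[:,2]*1000]
    print(loc[np.argsort(loc[:,1])].round(1).tolist())
E
```

```text
top 3713 ((585.5044555664062, 58.87377166748047), (176.4427947998047, 192.25003051757812), 13.71375846862793)
[0.58531433 0.05887993 0.23953215] 0.0014000273180480027 beam x off -0.0012474840799123032 -0.020357371164779023 0.020250010492264187
hub [0.6221142  0.13580697]
[[13.0, -22.4, 74.6], [10.9, -21.8, 70.7], [10.0, -21.4, 58.1], [13.9, -19.6, 74.0], [11.8, -19.0, 69.1], [8.2, -18.2, 74.2], [7.7, -17.8, 59.5], [12.0, -16.1, 72.7], [8.9, -15.4, 74.0], [5.9, -14.6, 75.8], [5.8, -14.3, 58.1], [9.8, -12.6, 73.4], [7.3, -12.0, 71.1], [3.8, -11.1, 75.2], [3.2, -10.7, 61.0], [4.8, -8.4, 73.8], [3.3, -7.8, 65.2], [0.3, -7.1, 66.4], [-2.2, -6.4, 63.8], [-5.5, -5.7, 67.3], [-5.9, -5.2, 50.3], [3.8, -5.0, 66.3], [1.5, -4.4, 63.0], [-1.6, -3.6, 64.7], [-3.9, -3.0, 61.1], [-7.5, -2.2, 66.8], [2.9, -2.1, 77.0], [-8.5, -1.6, 53.4], [0.8, -1.4, 72.1], [-2.7, -0.7, 77.0], [-4.1, -0.1, 67.4], [-6.5, 0.6, 64.3], [4.1, 0.6, 73.8], [-7.9, 1.2, 54.8], [1.2, 1.4, 74.6], [-2.3, 2.1, 78.9], [-2.9, 2.7, 64.1], [6.9, 3.3, 60.5], [-5.8, 3.4, 64.6], [-7.0, 4.0, 53.2], [3.3, 4.1, 65.3], [0.8, 4.8, 63.3], [-4.
[... 1758 characters left out ...]
-6.3, 3.4, 62.4], [3.7, 4.1, 63.8], [3.5, 4.8, 58.2], [3.2, 5.5, 52.6], [2.9, 5.7, 56.1], [2.5, 5.9, 62.9], [-6.0, 6.5, 68.0], [-0.8, 6.7, 65.4], [2.3, 7.0, 51.3], [-4.8, 8.6, 69.1], [-7.0, 11.9, 70.1], [-9.8, 12.1, 71.8], [-5.6, 13.6, 70.8], [-11.4, 14.4, 71.6], [-9.4, 15.4, 71.4], [-12.7, 16.4, 70.9], [-7.7, 16.7, 71.6], [-14.2, 18.9, 67.7], [-9.2, 19.0, 71.3], [-12.0, 19.2, 73.0], [-14.4, 19.3, 65.1], [-14.9, 19.7, 72.0], [-9.8, 19.9, 69.3], [-14.7, 20.0, 59.5], [-12.5, 20.1, 71.0], [-15.0, 20.2, 63.1], [-12.8, 21.0, 62.5], [-10.6, 21.8, 58.8], [-13.5, 22.0, 60.6], [-13.7, 22.0, 67.1], [-11.2, 22.1, 68.8], [-13.4, 22.1, 57.5], [-11.1, 22.1, 65.7], [-11.3, 22.6, 63.1], [-14.2, 22.6, 71.0]]
```

The loose nut is the far-left one in robot view: its wing tops are at about 72.5 mm and the others at about 64 mm. In the press frame it sits at (+54,+66), with wings at about 120°/-60°. I'll go to a staging pose outside it with the gripper shut.

```bash
cat > mv.py <<'E'
from h import *
import json
def yaw(q): # tool-x angle, tool down
    from scipy.spatial.transform import Rotation as R
    return R.from_quat(q).as_matrix()
def now():
    s=get_state();M=yaw(s["eef_rot"]);return s,np.array(s["tool_pos"]),np.degrees(np.arctan2(M[1,0],M[0,0]))
def rows(targets,p0,psi0):
    c,s=np.cos(np.radians(psi0)),np.sin(np.radians(psi0));out=[]
    for x,y,z,psi in targets:
        d=(np.array([x,y,z])-p0)*100
        out.append([round(d[0]*c+d[1]*s,2),round(d[0]*s-d[1]*c,2),round(-d[2],2),0,0,round(-np.radians(psi-psi0),3)])
    print(json.dumps(out))
def wing(hub,w,xw,yw,z,psi=None):
    u=np.array([np.cos(np.radians(w)),np.sin(np.radians(w))]);n=np.array([-u[1],u[0]])
    p=hub+u*xw+n*yw;return (p[0],p[1],z,(w+270) if psi is None else psi)
E
python3 - <<'E'
from mv import *
s,p,psi=now();print(p,psi)
rows([(.4,-.3,.18,67.5),(.653,.134,.14,150)],p,psi)
E
```

```text
[ 0.15805285 -0.50063536  0.19717855] 17.521270605301016
[[29.11, -11.85, 1.72, 0, 0, -0.872], [66.3, -45.62, 5.72, 0, 0, -2.312]]
```

Call:
{"op": "carry_out", "data": {
  "rows": [
    [29,-12,1.7,0,0,-0.87],
    [29,-12,1.7,0,0,-0.87],
    [29,-12,1.7,0,0,-0.87],
    [29,-12,1.7,0,0,-0.87],
    [29,-12,1.7,0,0,-0.87],
    [66.3,-45.6,5.0,0,0,-2.3],
    [66.3,-45.6,5.0,0,0,-2.3],
    [66.3,-45.6,5.0,0,0,-2.3],
    [66.3,-45.6,5.0,0,0,-2.3],
    [66.3,-45.6,5.0,0,0,-2.3],
    [66.3,-45.6,5.0,0,0,-2.3],
    [66.3,-45.6,5.0,0,0,-2.3]
  ],
  "gripper": -1,
  "force": 20
}}

```text
time_s: 2.0
tool_pos: [0.6198, 0.0779, 0.1516]
eef_rot: [0.318, 0.948, 0.0, 0.0]
wrist_force: [1.7, -1.2, 0.0]
width: 0.0001
gripper_force: 0.0
```

Run:
```python
from mv import *
s,p,psi=now();print(s["time_s"],p,psi%360,s["joint_positions"].round(2),s["width"])
psi%=360
rows([(.653,.134,.12,224)],p,psi)
```

```text
2.0 [0.61983753 0.077917   0.15156442] 142.92694065128836 [ 0.01  0.51  0.05  1.12 -0.    0.66] 5.530233985182575e-05
[[0.73, 6.47, 3.16, 0, 0, -1.415]]
```

Call:
{"op": "carry_out", "data": {
  "rows": [
    [0,0,0,0,0,0],
    [0,0,0,0,0,0]
  ]
}}

```text
time_s: 2.25
tool_pos: [0.6185, 0.0759, 0.1513]
eef_rot: [0.321, 0.947, -0.0, -0.0]
wrist_force: [-0.0, 0.2, 0.1]
width: -0.0003
gripper_force: 0.0
```

Run:
```python
from mv import *
s,p,psi=now();print(s["time_s"],p,psi%360)
psi%=360
rows([(.653,.134,.12,224)],p,psi)
```

```text
2.25 [0.61851344 0.07591535 0.15126575] 142.54539824200796
[[0.79, 6.71, 3.13, 0, 0, -1.422]]
```

Call:
{"op": "carry_out", "data": {
  "rows": [
    [0.8,6.7,3.1,0,0,-1.42],
    [0.8,6.7,3.1,0,0,-1.42],
    [0.8,6.7,3.1,0,0,-1.42],
    [0.8,6.7,3.1,0,0,-1.42],
    [0.8,6.7,3.1,0,0,-1.42],
    [0.8,6.7,3.1,0,0,-1.42],
    [0.8,6.7,3.1,0,0,-1.42],
    [0.8,6.7,3.1,0,0,-1.42],
    [0.8,6.7,3.1,0,0,-1.42],
    [0.8,6.7,3.1,0,0,-1.42]
  ]
}}

```text
time_s: 3.5
tool_pos: [0.6532, 0.133, 0.1209]
eef_rot: [-0.372, 0.928, -0.0, 0.0]
wrist_force: [0.2, -0.1, -0.1]
width: 0.0
gripper_force: 0.0
```

Run:
```python
from mv import *
s,p,psi=now();print(s["time_s"],p,psi%360,s["joint_positions"].round(2))
M=yaw(s["eef_rot"])
im,d,P=cloud("side")
uv=proj("side",p);print("tcp px",uv)
A=(P.reshape(-1,3)-p)@M
for zc in(-5,-10,-15,-20,-30,-40,-50):
    k=(abs(A[:,2]*1000-zc)<3)&(np.linalg.norm(A[:,:2],axis=1)<.06)
    a=A[k]*1000
    if len(a):print(zc,k.sum(),"x",a[:,0].min().round(1),a[:,0].max().round(1),"y",a[:,1].min().round(1),a[:,1].max().round(1))
k=(np.linalg.norm(A[:,:2],axis=1)<.035)&(A[:,2]<.01)&(A[:,2]>-.06);print("lowest",(A[k,2]*1000).max())
u,v=map(int,uv);x0,y0=u-75,v-75
im=cv2.circle(im.copy(),(u,v),1,(0,255,0),-1)
cv2.imwrite("pics/stage.png",cv2.resize(im[y0:y0+125,x0:x0+150,::-1],None,fx=4.5,fy=4.5,interpolation=cv2.INTER_CUBIC))
```

```text
3.5 [0.65322671 0.13304464 0.12091545] 223.69711096947339 [ 0.09  0.61  0.15  1.11 -0.   -0.67]
tcp px [219.83009484 160.16785509]
-40 15 x -9.7 10.7 y -1.4 13.2
-50 27 x -11.3 10.7 y -7.3 15.9
lowest -33.46999517787161
```

View pics/stage.png

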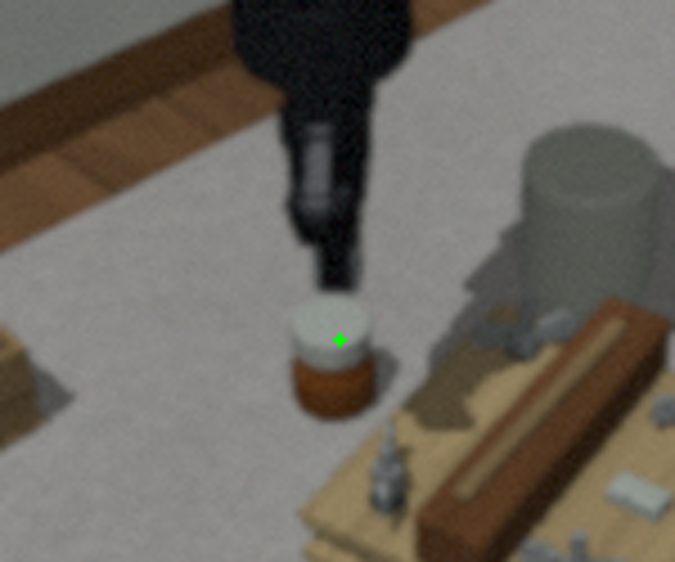

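Run:
```python
from mv import *
f,cx,cy,R,t=cam("side");print("campos",-R.T@t)
im,d,P=cloud("side");s,p,psi=now()
x0,y0=219-75,160-75
for v in range(130,172,3):
    u=219;print(v,P[v,u].round(3),d[v,u].round(3),im[v,u])
S=np.load("topP.npy");print("jar top-cam",S[150,263])
print("tcp depth",(p@R.T+t)[2],"tip-30mm px",proj("side",p+[0,0,.03]))
```

```text
campos [0.13945115 0.55265461 0.70194393]
130 [0.606 0.169 0.246] 0.747 [28 29 36]
133 [0.604 0.171 0.242] 0.747 [15 21 17]
136 [0.615 0.163 0.224] 0.77 [12 15 12]
139 [0.628 0.153 0.204] 0.796 [ 3  7 10]
142 [0.643 0.14  0.181] 0.826 [12 16 17]
145 [0.642 0.142 0.174] 0.829 [15 10 16]
148 [0.643 0.142 0.166] 0.835 [18 19 15]
151 [0.739 0.064 0.055] 1.001 [135 141 137]
154 [0.73  0.072 0.055] 0.993 [141 146 140]
157 [0.722 0.079 0.055] 0.985 [140 148 141]
160 [0.713 0.087 0.055] 0.977 [143 148 143]
163 [0.709 0.091 0.051] 0.976 [105 110 104]
166 [0.709 0.091 0.041] 0.982 [95 91 87]
169 [0.709 0.092 0.032] 0.988 [81 46 17]
jar top-cam [0.72400993 0.07812263 0.05289171]
tcp depth 0.8769108527375867 tip-30mm px [219.0209018  149.59594237]
```

Run:
```python
from mv import *
s,p,psi=now();M=yaw(s["eef_rot"]);print(s["time_s"],p,M.round(3).tolist())
for n in("side","top"):
    im,d,P=cloud(n);A=P.reshape(-1,3);k=(np.linalg.norm(A[:,:2]-p[:2],axis=1)<.05)&(A[:,2]>.10)&(A[:,2]<.3)
    a=A[k];b=(a-p)@M*1000
    for lo in range(-200,20,10):
        q=b[(b[:,2]>=lo)&(b[:,2]<lo+10)]
        if len(q):print(n,lo,len(q),"x",q[:,0].min().round(),q[:,0].max().round(),"y",q[:,1].min().round(),q[:,1].max().round())
    print(proj(n,p))
    if n=="side":print([x for x in nets.recognise(n,"paintjar")[:1]])
    if n=="top":
        u,v=proj(n,p).astype(int)
        cv2.imwrite("pics/t2.png",cv2.resize(im[v-60:v+60,u-60:u+60,::-1],None,fx=4.5,fy=4.5))
```

```text
3.6 [0.65324415 0.13353298 0.12077712] [[-0.722, -0.692, 0.0], [-0.692, 0.722, -0.0], [-0.0, -0.0, -1.0]]
side -180 178 x -37.0 37.0 y 5.0 41.0
side -170 134 x -35.0 36.0 y 5.0 40.0
side -160 56 x -10.0 10.0 y 28.0 41.0
side -150 95 x -20.0 18.0 y 10.0 45.0
side -140 117 x -20.0 19.0 y -14.0 50.0
side -130 52 x -19.0 17.0 y -9.0 46.0
side -120 35 x -16.0 17.0 y -11.0 48.0
side -110 57 x -17.0 17.0 y -11.0 50.0
side -100 29 x -11.0 14.0 y 15.0 46.0
side -90 31 x -12.0 13.0 y 10.0 36.0
side -80 4 x 12.0 13.0 y -9.0 9.0
side -70 27 x -10.0 10.0 y 6.0 17.0
side -60 38 x -11.0 10.0 y 4.0 16.0
side -50 44 x -12.0 11.0 y -5.0 15.0
side -40 10 x -9.0 9.0 y 5.0 10.0
[219.65766393 160.31601547]
[{'rect': [158.8, 335.6, 52.1, 47.8], 'p': 0.49}]
[243.86153148 169.59827356]
```

View pics/t2.png

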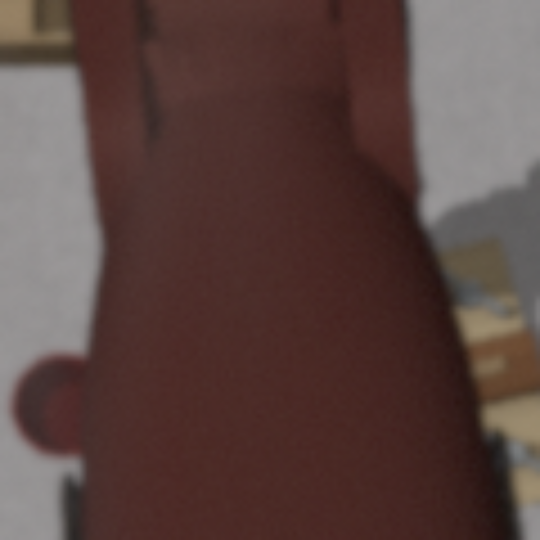

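The side picture shows the finger tip at crop (338,290), about 37 mm above where the reported TCP projects at (340,340), while the sideways position agrees. I'll descend beside the nut over free space and compare again before trusting either height.

Call:
{"op": "carry_out", "data": {
  "rows": [
    [0,0,1,0,0,0],
    [0,0,2,0,0,0],
    [0,0,3,0,0,0],
    [0,0,4,0,0,0],
    [0,0,5,0,0,0],
    [0,0,5.5,0,0,0],
    [0,0,5.5,0,0,0]
  ]
}}

```text
time_s: 4.62
tool_pos: [0.653, 0.134, 0.0652]
eef_rot: [-0.374, 0.927, 0.0, -0.0]
wrist_force: [-0.5, 0.8, 0.7]
width: 0.0
gripper_force: 0.0
```

```bash
cat > tip.py <<'E'
from mv import *
s,p,psi=now();M=yaw(s["eef_rot"]);print(s["time_s"],p,psi%360,s["wrist_force"],s["moment"])
im,d,P=cloud("side");b=(P.reshape(-1,3)-p)@M*1000
k=(abs(b[:,0])<16)&(abs(b[:,1])<20)&(b[:,2]>-80)&(im.reshape(-1,3).max(1)<75)&(P.reshape(-1,3)[:,2]>.045)
b=b[k];b=b[np.argsort(-b[:,2])][:12];print(b.round(1).tolist())
u,v=proj("side",p).astype(int)
im=cv2.circle(im.copy(),(int(u),int(v)),1,(0,255,0),-1)
cv2.imwrite("pics/tip%d.png"%(s["time_s"]*100),cv2.resize(im[v-70:v+60,u-70:u+80,::-1],None,fx=4.5,fy=4.5,interpolation=cv2.INTER_CUBIC))
E
python3 tip.py; ls pics
```

```text
4.625 [0.65301692 0.13401218 0.0651959 ] 223.9301041085919 [-0.470704    0.79330871  0.68731465] [ 0.03168774  0.01039496 -0.01786138]
[[7.4, 8.2, -38.4], [-10.2, 6.2, -38.9], [9.7, 9.1, -39.3], [9.5, 6.5, -39.8], [-7.5, 10.6, -40.0], [-5.3, 11.5, -40.9], [7.5, 8.1, -41.3], [-3.0, 12.5, -42.0], [5.7, 12.2, -42.0], [-0.7, 12.9, -42.4], [3.6, 13.0, -42.6], [1.5, 13.4, -43.0]]
both.png
side.png
sidec.png
stage.png
t2.png
tip462.png
top.png
topc.png
```

Call:
{"op": "carry_out", "data": {
  "rows": [
    [0,0,1,0,0,0],
    [0,0,1.5,0,0,0],
    [0,0,1.5,0,0,0],
    [0.4,0,1.5,0,0,0],
    [0.8,0,1.5,0,0,0],
    [1.2,0,1.5,0,0,0],
    [1.6,0,1.5,0,0,0],
    [1.6,0,1.5,0,0,0]
  ]
}}

```text
time_s: 5.68
tool_pos: [0.6416, 0.1227, 0.0507]
eef_rot: [-0.374, 0.927, -0.0, -0.0]
wrist_force: [-0.3, 0.1, -0.6]
width: -0.0001
gripper_force: 0.0
```

```bash
python3 tip.py; ls pics
```

```text
5.675 [0.64156199 0.12266888 0.05073045] 223.9147182718591 [-0.28043006  0.10030158 -0.58860912] [ 0.02475914 -0.00169636  0.02616181]
[[-9.3, 8.3, -37.8], [-4.6, 11.0, -40.5], [-9.2, 8.1, -40.6], [2.1, 12.3, -42.0], [-2.3, 12.5, -42.0], [4.3, 12.8, -42.5], [-6.6, 13.5, -42.8], [-0.0, 13.3, -42.8], [8.3, 6.7, -42.9], [6.6, 13.7, -43.4], [-9.1, 8.5, -44.1], [2.2, 12.6, -45.2]]
both.png
side.png
sidec.png
stage.png
t2.png
tip462.png
tip567.png
top.png
topc.png
```

View pics/tip567.png

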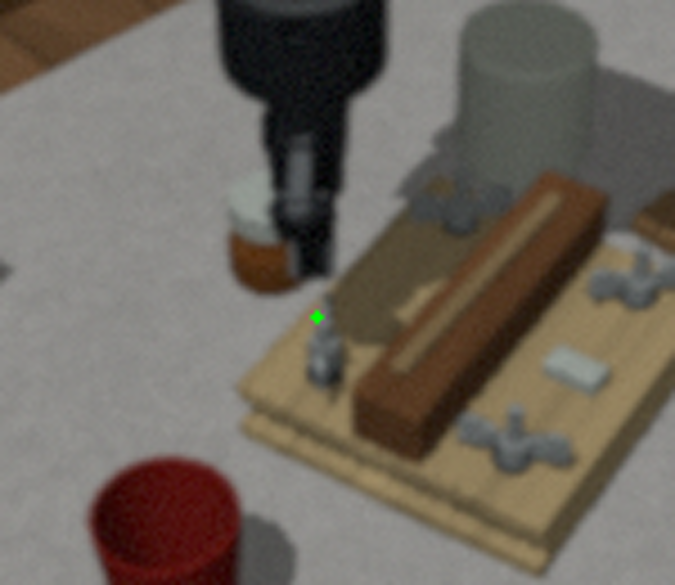

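The nut stayed put at (325,355), and the visible tip at (315,275) is well above the TCP dot. So the real finger end is about 37 mm above the reported TCP, and I'll use the measured tip. I'll back off, go down in small steps while checking force, then push.

Call:
{"op": "carry_out", "data": {
  "rows": [
    [-0.8,0,0,0,0,0],
    [-1.7,0,0,0,0,0],
    [-1.7,0,0,0,0,0],
    [-1.7,0,1,0,0,0],
    [-1.7,0,2,0,0,0],
    [-1.7,0,2.6,0,0,0],
    [-1.7,0,3.0,0,0,0],
    [-1.7,0,3.3,0,0,0],
    [-1.7,0,3.6,0,0,0],
    [-1.7,0,3.6,0,0,0]
  ]
}}

```text
time_s: 6.98
tool_pos: [0.6539, 0.1347, 0.0145]
eef_rot: [-0.374, 0.927, 0.0, -0.0]
wrist_force: [0.4, -0.2, 0.4]
width: 0.0
gripper_force: 0.0
```

```bash
python3 tip.py
```

```text
6.975 [0.65390965 0.1346949  0.01451803] 223.9276642220378 [ 0.41904742 -0.19649461  0.37097907] [-0.02245712 -0.06456336 -0.01085847]
[[6.2, 6.4, -34.9], [4.1, 7.3, -35.7], [2.1, 9.4, -37.7], [6.5, 7.2, -38.9], [8.7, 7.2, -39.0], [10.5, -0.5, -41.0], [6.5, 6.2, -41.1], [10.8, 3.1, -41.3], [-2.1, 11.2, -42.6], [8.9, 7.7, -42.7], [6.5, 5.4, -43.4], [-4.2, 12.4, -43.6]]
```

```bash
cat > stroke.py <<'E'
from mv import *
import sys
hub=np.array([.621,.1365])
def go(ws,y=13.5,x=25,z=.0125):
    s,p,psi=now();psi%=360
    if psi<100: psi+=360
    print(s["time_s"],p.round(4),psi,s["wrist_force"].round(1),s["moment"].round(2))
    y=np.broadcast_to(y,len(ws));z=np.broadcast_to(z,len(ws))
    rows([wing(hub,w,x/1000,a/1000,b) for w,a,b in zip(ws,y,z)],p,psi)
E
python3 -c "
from stroke import *
go([-46,-50,-56,-62,-68,-74,-80,-86,-90,-90],y=[16]+[13.5]*9)"
```

```text
7.025 [0.654  0.1347 0.0147] 223.9279635674898 [-0.7 -0.2 -0.4] [0.04 0.06 0.01]
[[0.65, -0.08, 0.22, 0, 0, -0.001], [1.08, -0.17, 0.22, 0, 0, 0.069], [1.36, -0.28, 0.22, 0, 0, 0.173], [1.64, -0.35, 0.22, 0, 0, 0.278], [1.94, -0.4, 0.22, 0, 0, 0.383], [2.23, -0.42, 0.22, 0, 0, 0.487], [2.53, -0.41, 0.22, 0, 0, 0.592], [2.82, -0.36, 0.22, 0, 0, 0.697], [3.02, -0.32, 0.22, 0, 0, 0.767], [3.02, -0.32, 0.22, 0, 0, 0.767]]
```

Call:
{"op": "carry_out", "data": {
  "rows": [
    [0.65,-0.1,0.2,0,0,0],
    [1.1,-0.2,0.2,0,0,0.07],
    [1.35,-0.3,0.2,0,0,0.17],
    [1.65,-0.35,0.2,0,0,0.28],
    [1.95,-0.4,0.2,0,0,0.38],
    [2.25,-0.4,0.2,0,0,0.49],
    [2.55,-0.4,0.2,0,0,0.59],
    [2.8,-0.35,0.2,0,0,0.7],
    [3.0,-0.3,0.2,0,0,0.77],
    [3.0,-0.3,0.2,0,0,0.77]
  ]
}}

```text
time_s: 8.28
tool_pos: [0.6344, 0.1113, 0.0127]
eef_rot: [0.002, 1.0, -0.0, 0.0]
wrist_force: [-0.4, -0.0, 0.2]
width: 0.0001
gripper_force: 0.1
```

```bash
python3 -c "
from stroke import *
go([-90,-90],y=[20,30],z=[.0125,.07])
im,d,P=cloud('side');np.save('s2.npy',P)
cv2.imwrite('pics/st1.png',cv2.resize(im[125:255,180:330,::-1],None,fx=4.5,fy=4.5,interpolation=cv2.INTER_CUBIC))"
```

```text
8.275 [0.6344 0.1113 0.0127] 179.82298652075823 [-0.4 -0.   0.2] [ 0.   -0.07  0.02]
[[-0.66, 0.02, 0.02, 0, 0, -0.003], [-1.66, 0.02, -5.73, 0, 0, -0.003]]
```

View pics/st1.png

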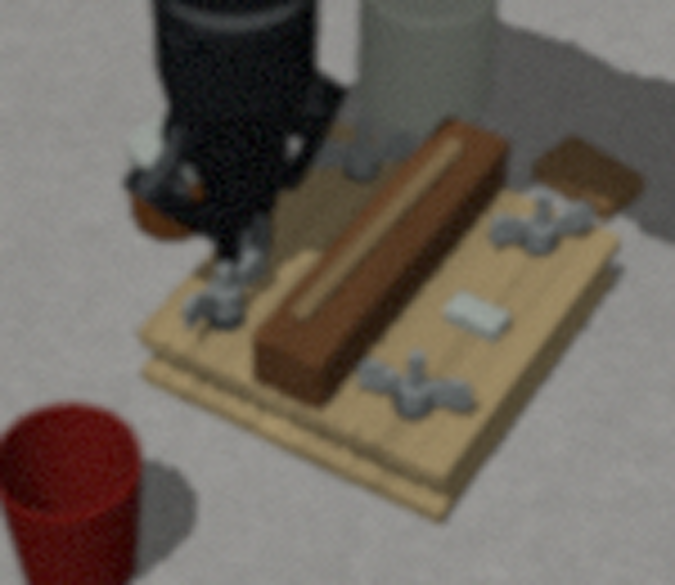

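Stroke 1 worked: the nut's wings are now near w=-90/+90 and the near wing end shows at (190,310). I'll lift, turn round and go behind the other wing.

Call:
{"op": "carry_out", "data": {
  "rows": [
    [-0.8,0,0,0,0,0],
    [-0.8,0,-3,0,0,0],
    [-0.8,0,-6,0,0,0],
    [1.0,2.5,-6,0,0,-0.18],
    [3.4,5,-6,0,0,-0.36],
    [3.4,5,-6,0,0,-0.54],
    [3.4,5,-6,0,0,-0.72],
    [3.4,5,-6,0,0,-0.9],
    [3.4,5,-6,0,0,-1.08],
    [3.4,5,-6,0,0,-1.26],
    [3.4,5,-6,0,0,-1.44],
    [3.4,5,-6,0,0,-1.6]
  ]
}}

```text
time_s: 9.82
tool_pos: [0.6011, 0.1619, 0.0726]
eef_rot: [0.719, -0.696, 0.0, -0.0]
wrist_force: [1.0, 0.3, -0.6]
width: 0.0002
gripper_force: 0.0
```

Call:
{"op": "carry_out", "data": {
  "rows": [
    [0,0,0,0,0,-0.18],
    [0,0,0,0,0,-0.36],
    [0,0,0,0,0,-0.54],
    [0,0,0,0,0,-0.72],
    [0,0,0,0,0,-0.9],
    [0,0,0,0,0,-1.08],
    [0,0,0,0,0,-1.26],
    [0,0,0,0,0,-1.44],
    [0,0,0,0,0,-1.54],
    [0,0,0,0,0,-1.54]
  ]
}}

```text
time_s: 11.08
tool_pos: [0.601, 0.1619, 0.0726]
eef_rot: [1.0, -0.002, 0.0, -0.0]
wrist_force: [-0.6, 0.3, 0.1]
width: 0.0001
gripper_force: 0.0
```

```bash
python3 -c "
from stroke import *
s=get_state();print(s['joint_positions'].round(2))
go([90,90,90],y=[20,20,20],z=[.04,.025,.0125])
im,d,P=cloud('side')
cv2.imwrite('pics/st2.png',cv2.resize(im[125:255,180:330,::-1],None,fx=4.5,fy=4.5,interpolation=cv2.INTER_CUBIC))
A=P.reshape(-1,3);l=A[(np.linalg.norm(A[:,:2]-hub,axis=1)<.034)&(A[:,2]>.055)&(A[:,2]<.077)]
l=l[np.linalg.norm(l[:,:2]-hub,axis=1)>.014]
d=(l[:,:2]-hub)*1000;print(np.c_[d,l[:,2]*1000].round(0).astype(int).tolist())
"
```

```text
[ 0.15  0.56 -0.07  0.94  0.   -2.99]
11.075 [0.601  0.1619 0.0726] 359.7177457774903 [-0.6  0.3  0.1] [ 0.01  0.03 -0.05]
[[-0.0, 0.04, 3.26, 0, 0, -0.005], [-0.0, 0.04, 4.76, 0, 0, -0.005], [-0.0, 0.04, 6.01, 0, 0, -0.005]]
[[2, -22, 70], [0, -23, 70], [1, -18, 71], [-2, -18, 73], [-2, -21, 70], [-2, -24, 68], [1, -15, 70], [-1, -16, 70], [-4, -16, 72], [-5, -19, 71], [-1, -25, 64], [-2, -15, 68], [-3, -17, 67], [-3, -20, 66], [-3, -23, 63], [-3, -17, 64], [-2, -21, 62], [-1, -25, 58], [-4, -16, 62], [-2, -21, 58], [-3, -23, 58], [-4, -16, 59], [-5, -19, 58], [-2, -15, 56], [-2, 23, 73], [-3, 21, 72], [-4, 19, 71], [-5, 17, 71], [-1, 26, 71], [-2, 24, 70], [-5, 23, 72], [-7, 22, 73], [-6, 19, 70], [-5, 15, 66], [-3, 27, 70], [-4, 25, 69], [-5, 23, 69], [-5, 21, 67], [-6, 19, 67], [-6, 15, 64], [-4, 28, 69], [-5, 26, 68], [-6, 25, 68], [-6, 22, 66], [-6, 18, 63], [-4, 14, 58], [-5, 29, 67], [-5, 27, 66], [-6, 24, 64], [-6, 21, 62], [-5, 18, 59], [-5, 15, 56], [-2, 27, 60], [-5, 27, 62], [-6, 25, 61], [-7, 23, 60], [-3, 28, 58], [-6, 27, 60], [-5, 24, 57], [-4, 29, 57], [-5, 27, 56]]
```

Call:
{"op": "carry_out", "data": {
  "rows": [
    [-0.15,0,0,0,0,-0.05],
    [-0.15,0,2,0,0,-0.05],
    [-0.15,0,3.5,0,0,-0.05],
    [-0.15,0,4.2,0,0,-0.05]
  ]
}}

```text
time_s: 11.62
tool_pos: [0.5985, 0.1618, 0.0295]
eef_rot: [1.0, 0.022, -0.001, 0.0]
wrist_force: [-0.7, -1.2, -0.7]
width: -0.0002
gripper_force: 0.0
```

Call:
{"op": "carry_out", "data": {
  "rows": [
    [0,0,0.5,0,0,0],
    [0,0,1.0,0,0,0],
    [0,0,1.5,0,0,0],
    [0,0,1.8,0,0,0],
    [0,0,1.8,0,0,0]
  ]
}}

```text
time_s: 12.25
tool_pos: [0.599, 0.1619, 0.0124]
eef_rot: [1.0, 0.023, -0.0, 0.0]
wrist_force: [0.6, 0.0, 0.5]
width: -0.0003
gripper_force: 0.0
```

```bash
python3 -c "
from stroke import *
go([92,88,80,72,64,56,48,40,32,24,16,8],y=[16]+[13.5]*11)"
```

```text
12.25 [0.599  0.1619 0.0124] 362.58375332310834 [0.6 0.  0.5] [ 0.03 -0.05  0.04]
[[0.51, 0.12, -0.01, 0, 0, 0.01], [0.94, 0.03, -0.01, 0, 0, 0.08], [1.31, -0.1, -0.01, 0, 0, 0.22], [1.7, -0.18, -0.01, 0, 0, 0.359], [2.1, -0.21, -0.01, 0, 0, 0.499], [2.49, -0.18, -0.01, 0, 0, 0.639], [2.88, -0.1, -0.01, 0, 0, 0.778], [3.25, 0.04, -0.01, 0, 0, 0.918], [3.6, 0.23, -0.01, 0, 0, 1.057], [3.92, 0.46, -0.01, 0, 0, 1.197], [4.2, 0.74, -0.01, 0, 0, 1.337], [4.45, 1.05, -0.01, 0, 0, 1.476]]
```

Call:
{"op": "carry_out", "data": {
  "rows": [
    [0.5,0.1,0,0,0,0.01],
    [0.95,0.05,0,0,0,0.08],
    [1.3,-0.1,0,0,0,0.22],
    [1.7,-0.2,0,0,0,0.36],
    [2.1,-0.2,0,0,0,0.5],
    [2.5,-0.2,0,0,0,0.64],
    [2.9,-0.1,0,0,0,0.78],
    [3.25,0.05,0,0,0,0.92],
    [3.6,0.25,0,0,0,1.06],
    [3.9,0.45,0,0,0,1.2],
    [4.2,0.75,0,0,0,1.34],
    [4.45,1.05,0,0,0,1.48]
  ]
}}

```text
time_s: 13.75
tool_pos: [0.6442, 0.1535, 0.0126]
eef_rot: [0.752, -0.659, -0.0, -0.0]
wrist_force: [-1.2, 1.5, 0.2]
width: 0.0001
gripper_force: 0.7
```

```bash
python3 -c "
from stroke import *
go([4,-4,-12,-20,-28,-36,-44,-52,-60,-68,-76,-84])"
```

```text
13.75 [0.6442 0.1535 0.0126] 277.506578645243 [-1.2  1.5  0.2] [ 0.3   0.21 -0.04]
[[0.19, -0.05, 0.01, 0, 0, 0.061], [0.56, -0.19, 0.01, 0, 0, 0.201], [0.95, -0.28, 0.01, 0, 0, 0.34], [1.34, -0.32, 0.01, 0, 0, 0.48], [1.74, -0.3, 0.01, 0, 0, 0.62], [2.13, -0.22, 0.01, 0, 0, 0.759], [2.5, -0.09, 0.01, 0, 0, 0.899], [2.86, 0.09, 0.01, 0, 0, 1.039], [3.18, 0.32, 0.01, 0, 0, 1.178], [3.47, 0.59, 0.01, 0, 0, 1.318], [3.72, 0.9, 0.01, 0, 0, 1.457], [3.92, 1.24, 0.01, 0, 0, 1.597]]
```

Call:
{"op": "carry_out", "data": {
  "rows": [
    [0.2,-0.05,0,0,0,0.06],
    [0.55,-0.2,0,0,0,0.2],
    [0.95,-0.3,0,0,0,0.34],
    [1.35,-0.3,0,0,0,0.48],
    [1.75,-0.3,0,0,0,0.62],
    [2.15,-0.2,0,0,0,0.76],
    [2.5,-0.1,0,0,0,0.9],
    [2.85,0.1,0,0,0,1.04],
    [3.2,0.3,0,0,0,1.18],
    [3.45,0.6,0,0,0,1.32],
    [3.7,0.9,0,0,0,1.46],
    [3.9,1.25,0,0,0,1.6]
  ]
}}

```text
time_s: 15.25
tool_pos: [0.638, 0.1127, 0.013]
eef_rot: [-0.051, 0.999, -0.0, 0.001]
wrist_force: [1.6, -0.1, -0.5]
width: 0.0002
gripper_force: 0.6
```

```bash
python3 -c "
from stroke import *
go([-88,-91,-91])"
```

```text
15.25 [0.638  0.1127 0.013 ] 185.81035920158266 [ 1.6 -0.1 -0.5] [-0.09 -0.27  0.04]
[[0.26, -0.05, 0.05, 0, 0, 0.067], [0.4, -0.1, 0.05, 0, 0, 0.119], [0.4, -0.1, 0.05, 0, 0, 0.119]]
```

Call:
{"op": "carry_out", "data": {
  "rows": [
    [0.25,-0.05,0,0,0,0.07],
    [0.4,-0.1,0,0,0,0.12],
    [0.4,-0.1,0,0,0,0.12],
    [-0.6,-0.1,0,0,0,0.12],
    [-0.6,-0.1,-3,0,0,0],
    [-0.6,-0.1,-6,0,0,-0.18],
    [1.5,2.5,-6,0,0,-0.36],
    [3.4,5.3,-6,0,0,-0.54],
    [3.4,5.3,-6,0,0,-0.72],
    [3.4,5.3,-6,0,0,-0.9],
    [3.4,5.3,-6,0,0,-1.08],
    [3.4,5.3,-6,0,0,-1.26]
  ]
}}

```text
time_s: 16.75
tool_pos: [0.5982, 0.1624, 0.0727]
eef_rot: [-0.634, 0.773, 0.0, 0.0]
wrist_force: [0.5, -0.4, 0.8]
width: -0.0004
gripper_force: 0.0
```

Call:
{"op": "carry_out", "data": {
  "rows": [
    [0,0,0,0,0,-0.18],
    [0,0,0,0,0,-0.36],
    [0,0,0,0,0,-0.54],
    [0,0,0,0,0,-0.72],
    [0,0,0,0,0,-0.9],
    [0,0,0,0,0,-1.08],
    [0,0,0,0,0,-1.26],
    [0,0,0,0,0,-1.44],
    [0,0,0,0,0,-1.62],
    [0,0,0,0,0,-1.8],
    [0,0,0,0,0,-1.82],
    [0,0,0,0,0,-1.82]
  ]
}}

```text
time_s: 18.25
tool_pos: [0.5978, 0.1622, 0.0726]
eef_rot: [1.0, 0.021, 0.0, -0.0]
wrist_force: [0.5, 0.1, -0.6]
width: 0.0001
gripper_force: 0.0
```

```bash
cat > look.py <<'E'
from stroke import *
s=get_state();print(s['joint_positions'].round(2))
im,d,P=cloud('side')
cv2.imwrite('pics/l%d.png'%(s['time_s']*100),cv2.resize(im[125:255,180:330,::-1],None,fx=4.5,fy=4.5,interpolation=cv2.INTER_CUBIC))
A=P.reshape(-1,3)
for lab,sg in(("+y",1),("-y",-1)):
    l=A[(np.linalg.norm(A[:,:2]-hub,axis=1)<.034)&(A[:,2]>.045)&(A[:,2]<.077)&(sg*(A[:,1]-hub[1])>.014)]
    d=(l[:,:2]-hub)*1000;far=abs(d[:,1])>20
    print(lab,len(l),"x",np.percentile(d[:,0],[5,50,95]).round(1),"far x",np.median(d[far,0]).round(1),"ztop",np.percentile(l[:,2],[80,95]).round(4))
E
python3 look.py; python3 -c "
from stroke import *
go([92]*3,y=22,z=[.03,.02,.0105])"
```

```text
[ 0.15  0.56 -0.08  0.94  0.   -3.04]
+y 38 x [-6.2 -4.4 -1.9] far x -4.5 ztop [0.0652 0.0678]
-y 25 x [-4.8 -3.4 -1.2] far x -3.1 ztop [0.0663 0.0683]
18.3 [0.5977 0.1622 0.0726] 362.42032083524344 [-0.5 -0.2  0.1] [-0.01 -0.03 -0.02]
[[0.04, 0.15, 4.26, 0, 0, 0.007], [0.04, 0.15, 5.26, 0, 0, 0.007], [0.04, 0.15, 6.21, 0, 0, 0.007]]
```

Call:
{"op": "carry_out", "data": {
  "rows": [
    [0,0.1,2.5,0,0,0],
    [0,0.1,4.3,0,0,0],
    [0,0.1,4.8,0,0,0],
    [0,0.1,5.3,0,0,0],
    [0,0.1,5.8,0,0,0],
    [0,0.1,6.2,0,0,0],
    [0,0.1,6.2,0,0,0]
  ]
}}

```text
time_s: 19.18
tool_pos: [0.5974, 0.1611, 0.0105]
eef_rot: [1.0, 0.022, -0.0, 0.0]
wrist_force: [-0.9, -0.2, 0.0]
width: 0.0
gripper_force: 0.0
```

```bash
python3 -c "
from stroke import *
go([92,88,80,72,64,56,48,40,32,24,16,8],y=[16]+[13.5]*11,z=.0105)"
```

```text
19.175 [0.5974 0.1611 0.0105] 362.5781676422013 [-0.9 -0.2  0. ] [-0.08  0.01  0.04]
[[0.67, 0.05, -0.0, 0, 0, 0.01], [1.1, -0.03, -0.0, 0, 0, 0.08], [1.47, -0.17, -0.0, 0, 0, 0.22], [1.86, -0.25, -0.0, 0, 0, 0.359], [2.26, -0.28, -0.0, 0, 0, 0.499], [2.65, -0.25, -0.0, 0, 0, 0.638], [3.04, -0.16, -0.0, 0, 0, 0.778], [3.41, -0.03, -0.0, 0, 0, 0.918], [3.76, 0.16, -0.0, 0, 0, 1.057], [4.08, 0.4, -0.0, 0, 0, 1.197], [4.36, 0.67, -0.0, 0, 0, 1.337], [4.61, 0.99, -0.0, 0, 0, 1.476]]
```

Call:
{"op": "carry_out", "data": {
  "rows": [
    [0.65,0.05,0,0,0,0.01],
    [1.1,-0.05,0,0,0,0.08],
    [1.45,-0.15,0,0,0,0.22],
    [1.85,-0.25,0,0,0,0.36],
    [2.25,-0.3,0,0,0,0.5],
    [2.65,-0.25,0,0,0,0.64],
    [3.05,-0.15,0,0,0,0.78],
    [3.4,-0.05,0,0,0,0.92],
    [3.75,0.15,0,0,0,1.06],
    [4.1,0.4,0,0,0,1.2],
    [4.35,0.65,0,0,0,1.34],
    [4.6,1.0,0,0,0,1.48]
  ]
}}

```text
time_s: 20.68
tool_pos: [0.6443, 0.1535, 0.0106]
eef_rot: [0.752, -0.659, -0.0, -0.0]
wrist_force: [-0.6, 1.2, 0.3]
width: -0.0004
gripper_force: 0.7
```

```bash
python3 -c "
from stroke import *
go([4,-2,-8,-14,-20,-26,-32,-38,-44,-50],z=.0105)"; python3 look.py
```

```text
20.675 [0.6443 0.1535 0.0106] 277.50820908960696 [-0.6  1.2  0.3] [ 0.25  0.15 -0.01]
[[0.18, -0.05, 0.01, 0, 0, 0.061], [0.46, -0.16, 0.01, 0, 0, 0.166], [0.75, -0.24, 0.01, 0, 0, 0.271], [1.04, -0.29, 0.01, 0, 0, 0.375], [1.34, -0.31, 0.01, 0, 0, 0.48], [1.63, -0.3, 0.01, 0, 0, 0.585], [1.93, -0.26, 0.01, 0, 0, 0.69], [2.22, -0.18, 0.01, 0, 0, 0.794], [2.5, -0.08, 0.01, 0, 0, 0.899], [2.76, 0.05, 0.01, 0, 0, 1.004]]
[ 0.12  0.69 -0.01  0.87  0.   -1.58]
+y 55 x [ 8.7 13.9 17.2] far x 14.6 ztop [0.0717 0.0754]Traceback (most recent call last):
  File "look.py", line 9, in <module>
    print(lab,len(l),"x",np.percentile(d[:,0],[5,50,95]).round(1),"far x",np.median(d[far,0]).round(1),"ztop",np.percentile(l[:,2],[80,95]).round(4))
                         ~~~~~~~~~~~~~^^^^^^^^^^^^^^^^^^
    return _quantile_unchecked(
        a, q, axis, out, overwrite_input, method, keepdims, weights)
    return _ureduce(a,
                    func=_quantile_ureduce_func,
    ...<5 lines>...
                    overwrite_input=overwrite_input,
                    method=method)
    r = func(a, **kwargs)
    result = _quantile(arr,
                       quantiles=q,
    ...<2 lines>...
                       out=out,
                       weights=wgt)
    slices_having_nans = np.isnan(arr[-1, ...])
                                  ~~~^^^^^^^^^
IndexError: index -1 is out of bounds for axis 0 with size 0
```

Call:
{"op": "carry_out", "data": {
  "rows": [
    [0.2,-0.05,0,0,0,0.06],
    [0.45,-0.15,0,0,0,0.17],
    [0.75,-0.25,0,0,0,0.27],
    [1.05,-0.3,0,0,0,0.38],
    [1.35,-0.3,0,0,0,0.48],
    [1.6,-0.3,0,0,0,0.58]
  ]
}}

```text
time_s: 21.48
tool_pos: [0.6497, 0.1379, 0.0108]
eef_rot: [-0.534, 0.846, -0.0, 0.0]
wrist_force: [-0.6, 1.4, -0.6]
width: -0.0002
gripper_force: 0.6
```

```bash
python3 -c "
from stroke import *
go([-30,-36,-42,-48,-54],z=.0105)"
```

```text
21.475 [0.6497 0.1379 0.0108] 244.48730034668193 [-0.6  1.4 -0.6] [ 0.24 -0.01 -0.04]
[[0.21, -0.07, 0.03, 0, 0, 0.078], [0.49, -0.17, 0.03, 0, 0, 0.183], [0.78, -0.25, 0.03, 0, 0, 0.288], [1.07, -0.3, 0.03, 0, 0, 0.392], [1.37, -0.31, 0.03, 0, 0, 0.497]]
```

Call:
{"op": "carry_out", "data": {
  "rows": [
    [0.2,-0.05,0,0,0,0.08],
    [0.5,-0.15,0,0,0,0.18]
  ]
}}

```text
time_s: 21.72
tool_pos: [0.6492, 0.1327, 0.0109]
eef_rot: [-0.455, 0.89, -0.0, 0.001]
wrist_force: [1.3, 0.9, -1.1]
width: 0.0002
gripper_force: 0.6
```

Call:
{"op": "carry_out", "data": {
  "rows": [
    [0.3,-0.1,0,0,0,0.1],
    [0.55,-0.15,0,0,0,0.2]
  ]
}}

```text
time_s: 21.98
tool_pos: [0.6473, 0.1272, 0.011]
eef_rot: [-0.364, 0.931, -0.0, 0.001]
wrist_force: [2.1, 0.9, 0.1]
width: -0.0001
gripper_force: 0.6
```

```bash
python3 -c "
from stroke import *
go([-54,-60,-66,-72,-78],z=.0105)"
```

```text
21.975 [0.6473 0.1272 0.011 ] 222.7051224918254 [2.1 0.9 0.1] [ 0.06 -0.32  0.01]
[[0.25, -0.18, 0.05, 0, 0, 0.117], [0.53, -0.27, 0.05, 0, 0, 0.222], [0.82, -0.34, 0.05, 0, 0, 0.326], [1.12, -0.37, 0.05, 0, 0, 0.431], [1.42, -0.37, 0.05, 0, 0, 0.536]]
```

Call:
{"op": "carry_out", "data": {
  "rows": [
    [0.25,-0.15,0,0,0,0.12],
    [0.55,-0.25,0,0,0,0.22]
  ]
}}

```text
time_s: 22.22
tool_pos: [0.6448, 0.1217, 0.0109]
eef_rot: [-0.26, 0.966, -0.0, 0.001]
wrist_force: [-0.1, -0.3, -1.2]
width: -0.0002
gripper_force: 0.6
```

Call:
{"op": "carry_out", "data": {
  "rows": [
    [0.3,-0.05,0,0,0,0.1],
    [0.55,-0.1,0,0,0,0.2]
  ]
}}

```text
time_s: 22.48
tool_pos: [0.6425, 0.118, 0.0114]
eef_rot: [-0.162, 0.987, -0.0, 0.002]
wrist_force: [7.3, 0.4, -3.5]
width: 0.0003
gripper_force: 3.8
```

```bash
python3 -c "
from stroke import *
go([-78,-84,-90,-96,-102],z=.0105)"
```

```text
22.475 [0.6425 0.118  0.0114] 198.63507538318203 [ 7.3  0.4 -3.5] [ 0.18 -1.65 -0.02]
[[0.39, -0.2, 0.09, 0, 0, 0.116], [0.68, -0.29, 0.09, 0, 0, 0.221], [0.97, -0.36, 0.09, 0, 0, 0.325], [1.26, -0.39, 0.09, 0, 0, 0.43], [1.56, -0.4, 0.09, 0, 0, 0.535]]
```

The force has jumped to 7 N, so this looks like the stop. I'll nudge a little further to confirm.

Call:
{"op": "carry_out", "data": {
  "rows": [
    [0.1,0,0,0,0,0.03],
    [0.15,0,0,0,0,0.05],
    [0.15,0,0,0,0,0.05]
  ]
}}

```text
time_s: 22.85
tool_pos: [0.6421, 0.1173, 0.0116]
eef_rot: [-0.139, 0.99, -0.001, 0.003]
wrist_force: [9.4, -0.3, -4.1]
width: 0.0002
gripper_force: 4.4
```

Call:
{"op": "carry_out", "data": {
  "rows": [
    [-0.6,0,0,0,0,0],
    [-1.2,0,0,0,0,0],
    [-1.2,0,-3,0,0,0],
    [-1.2,0,-7,0,0,0],
    [-1.2,0,-12,0,0,0],
    [-1.2,5,-14,0,0,0],
    [-1.2,5,-14,0,0,0],
    [-1.2,5,-14,0,0,0]
  ]
}}

```text
time_s: 23.85
tool_pos: [0.636, 0.1689, 0.1502]
eef_rot: [-0.138, 0.99, -0.0, -0.0]
wrist_force: [0.6, -0.3, 0.4]
width: -0.0
gripper_force: 0.0
```

```bash
python3 look.py; ls -t pics|head -1
```

```text
[ 0.15  0.57  0.17  1.16 -0.   -0.13]
+y 26 x [-17.6 -14.5 -11.2] far x -15.6 ztop [0.0634 0.0654]
-y 13 x [4.4 6.9 9. ] far x 8.0 ztop [0.0651 0.0657]
l2385.png
```

View pics/l2385.png

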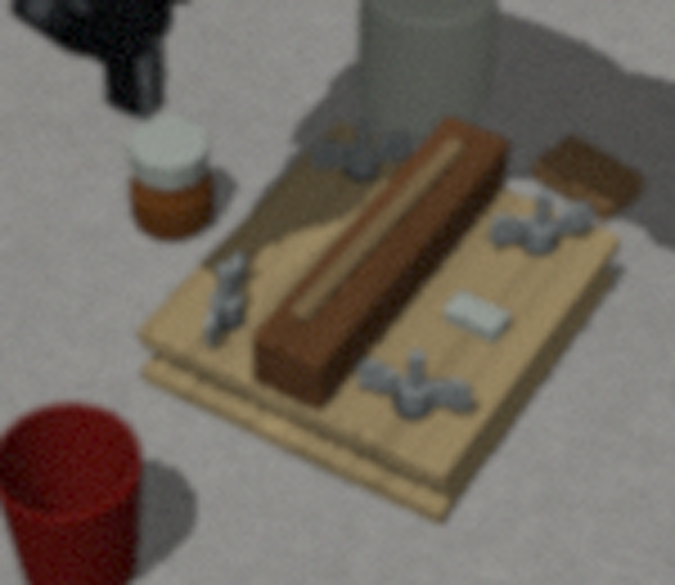

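The wings look level with the tight nuts, with the wing line from (235,260) to (212,335), about w=-64. The last contact was near the hub, so I'll confirm the stop with a flat push farther out.

```bash
python3 -c "
from stroke import *
go([-62]*4,y=24,x=27,z=[.15,.07,.03,.0105])"
```

```text
23.9 [0.6358 0.1684 0.1498] 195.8738995383267 [-0.6  0.  -0. ] [-0.03 -0.01  0.04]
[[-0.61, -4.8, -0.02, 0, 0, -0.212], [-0.61, -4.8, 7.98, 0, 0, -0.212], [-0.61, -4.8, 11.98, 0, 0, -0.212], [-0.61, -4.8, 13.93, 0, 0, -0.212]]
```

Call:
{"op": "carry_out", "data": {
  "rows": [
    [-0.6,-4.8,0,0,0,-0.21],
    [-0.6,-4.8,0,0,0,-0.21],
    [-0.6,-4.8,4,0,0,-0.21],
    [-0.6,-4.8,8,0,0,-0.21],
    [-0.6,-4.8,11,0,0,-0.21],
    [-0.6,-4.8,13,0,0,-0.21],
    [-0.6,-4.8,13.9,0,0,-0.21],
    [-0.6,-4.8,13.9,0,0,-0.21]
  ]
}}

```text
time_s: 24.9
tool_pos: [0.6546, 0.1242, 0.0111]
eef_rot: [-0.241, 0.971, 0.0, -0.001]
wrist_force: [0.4, -0.2, 1.5]
width: 0.0
gripper_force: 0.0
```

```bash
python3 -c "
from stroke import *
go([-62,-63,-64,-66,-68,-70],y=[18,15,13.5,13.5,13.5,13.5],x=27,z=.0105)"
```

```text
24.9 [0.6546 0.1242 0.0111] 207.8479944326622 [ 0.4 -0.2  1.5] [ 0.01  0.02 -0.02]
[[0.59, -0.04, 0.06, 0, 0, -0.003], [0.94, -0.07, 0.06, 0, 0, 0.015], [1.13, -0.09, 0.06, 0, 0, 0.032], [1.23, -0.13, 0.06, 0, 0, 0.067], [1.33, -0.17, 0.06, 0, 0, 0.102], [1.43, -0.21, 0.06, 0, 0, 0.137]]
```

Call:
{"op": "carry_out", "data": {
  "rows": [
    [0.6,-0.05,0,0,0,0],
    [0.95,-0.05,0,0,0,0],
    [1.15,-0.05,0,0,0,0.03],
    [1.15,-0.05,0,0,0,0.03]
  ]
}}

```text
time_s: 25.4
tool_pos: [0.6454, 0.1186, 0.0121]
eef_rot: [-0.226, 0.974, -0.0, 0.0]
wrist_force: [0.7, -0.2, -0.7]
width: -0.0003
gripper_force: 0.0
```

Call:
{"op": "carry_out", "data": {
  "rows": [
    [0.1,-0.05,0,0,0,0.03],
    [0.2,-0.05,0,0,0,0.07],
    [0.2,-0.05,0,0,0,0.07]
  ]
}}

```text
time_s: 25.78
tool_pos: [0.6447, 0.1174, 0.012]
eef_rot: [-0.192, 0.981, -0.0, 0.001]
wrist_force: [3.7, 0.9, -0.0]
width: -0.0001
gripper_force: 2.2
```

Call:
{"op": "carry_out", "data": {
  "rows": [
    [0.1,0,0,0,0,0],
    [0.2,0,0,0,0,0],
    [0.2,0,0,0,0,0]
  ]
}}

```text
time_s: 26.15
tool_pos: [0.6434, 0.1166, 0.0121]
eef_rot: [-0.192, 0.981, -0.0, 0.001]
wrist_force: [6.6, 0.2, -0.3]
width: 0.0
gripper_force: 3.5
```

Call:
{"op": "carry_out", "data": {
  "rows": [
    [0.1,0,0,0,0,0],
    [0.2,0,0,0,0,0],
    [0.2,0,0,0,0,0]
  ]
}}

```text
time_s: 26.52
tool_pos: [0.6423, 0.116, 0.0123]
eef_rot: [-0.192, 0.981, -0.0, 0.002]
wrist_force: [9.0, 1.1, -1.7]
width: -0.0003
gripper_force: 4.7
```

The force rises steadily with travel (3.7, 6.6, 9.0 N), which is the springy stop, so the nut is snug. Now I'll retreat.

Call:
{"op": "carry_out", "data": {
  "rows": [
    [-0.6,0,0,0,0,0],
    [-1.3,0,0,0,0,0],
    [-1.3,0,-3,0,0,0],
    [-1.3,0,-7,0,0,0],
    [-1.3,0,-12,0,0,0],
    [-1.3,4,-14,0,0,0],
    [-1.3,4,-14,0,0,0],
    [-1.3,4,-14,0,0,0],
    [-1.3,4,-14,0,0,0]
  ]
}}

```text
time_s: 27.65
tool_pos: [0.6363, 0.1569, 0.1504]
eef_rot: [-0.192, 0.981, -0.0, -0.001]
wrist_force: [-0.2, -0.4, -0.6]
width: 0.0001
gripper_force: 0.0
```

```bash
python3 look.py; python3 -c "
from plant import job
print(job.close_job())"
```

```text
[ 0.13  0.57  0.16  1.16 -0.   -0.26]
+y 24 x [-17.6 -14.3 -11.8] far x -15.8 ztop [0.0628 0.0634]
-y 12 x [4.5 7.8 9.7] far x 7.8 ztop [0.0636 0.065 ]
the job is handed in; nothing more can be done
None
```

I screwed the loose wing nut down snug (its springy stop was felt on two separate pushes), no other nut or item was pushed, the hand is clear, and the job is handed in at about 28 s; no verdict came back.

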